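# Put the returned key block away in the key drawer

## Task

Pull the top drawer of the key cabinet fully open, then take the wooden key block out of the steel return cradle and put it away in the drawer's middle, coral-lined row: flat on the row's floor, lengthwise along the row, brass disc up. Lower it in gently rather than dropping it, leave the drawer open, and do not disturb the padlock, tumbler and fob.

Things in the scene. Friction and masses are not known exactly. Their poses are not given: they have to be found in the camera images.
- keybox: low grey key cabinet fixed to the work top, 200 mm deep (x) x 260 wide (y) x 150 high, two white-fronted drawers one above the other. Origin: centre of its underside; drawer fronts and handles face its own -x. A low tray stands on its top at the rear. In the top drawer the front row holds brass discs 4 mm thick, the back row two dark wooden pieces.
- keybox_drawer0 (a joint): top drawer's travel in m: 0 shut, 0.134 at its stop fully open; slides along the cabinet's own -x, resisted by about 1 N friction and light damping; it stays where it is left. It may start slightly ajar.
- keybox_drawer0_handle (a point): middle of the top drawer's steel bar handle: level round bar 11 mm thick, 120 mm long along the cabinet's y, its centre 35 mm in front of the drawer front and 112 mm above the work top (38 mm below the cabinet top), on 8 mm stems 51 mm either side of the middle. Moves with the drawer; axes as the cabinet's.
- coral_row (a point): centre of the coral-lined floor of the top drawer's middle row, 85 mm above the work top; moves with the drawer, axes as the cabinet's. Empty row 44 mm wide (x), 218 mm long (y), between black dividers rising 50 mm above its floor: no room for fingers beside the block's long faces, ample at its ends. 128 mm behind the handle bar; fully open, the cabinet's top front edge is 56 mm behind it.
- cradle: steel return cradle screwed to the work top, base 56 (x) x 90 (y) mm; origin: centre of its underside. The block stands on its floor, 6 mm up, between end cheeks (+y and -y, inner faces 34 mm from centre, tops 52 mm up), so its ends cannot be gripped there. A low lip (19 to 23 mm from centre, top 11 mm up) runs along the +x and -x sides; above it the block's long faces are free.
- key_block: worn wooden key block, 30 mm (own x) x 56 mm (own y) x 36 mm high, about 70 g, an 18 mm brass disc in its top. Origin: centre of its underside, z up. It starts in the cradle, own y along the cradle's y (within a few mm and degrees).
- padlock: gunmetal padlock standing on the work top, 22 x 46 x 70 mm high with its chrome shackle up; origin: centre of its underside. Leave alone.
- tumbler: clear glass tumbler standing on the work top, 72 mm across, 95 mm high; origin: centre of its underside. Leave alone.
- fob: coral silicone fob lying on the work top, 50 x 34 x 8 mm; origin: centre of its underside. Leave alone.
There are look-alikes about, which are no part of the job. There is more than one size of the key_block; the job needs the middle-sized.

How it is judged:
On the way:
1. the top drawer is pulled fully open (at least 120 of its 134 mm) (value of joint keybox_drawer0 above 0.12 m), for 0.2 s.
At the end, for the whole second after the job is handed in: Top drawer still open 100 mm or more; key block released and still, underside within 4 mm of the coral row's floor, centre within 12 mm of the row's middle line and 90 mm of its centre along it, disc up within 0.12 rad, long side along the row within 0.35 rad (value of joint keybox_drawer0 above 0.1 m and x of key_block in the frame of coral_row between -0.012 and 0.012 m and y of key_block in the frame of coral_row between -0.09 and 0.09 m and z of key_block in the frame of coral_row between -0.004 and 0.004 m and angle between the y axis of key_block and the y axis of coral_row, either way round below 0.35 rad and angle between key_block's own z axis and vertical below 0.12 rad and linear speed of key_block below 0.02 m/s); the robot touches nothing.
It fails at once if the key block is dropped into the drawer (falls faster than 0.45 m/s between the dividers) (x of key_block in the frame of coral_row between -0.022 and 0.022 m and y of key_block in the frame of coral_row between -0.11 and 0.11 m and z of key_block in the frame of coral_row between -0.01 and 0.045 m and linear speed of key_block above 0.45 m/s).
It fails at once if the padlock, tumbler or fob is moved more than 30 mm or tipped (distance of any of padlock, tumbler, fob from where it was at the start of the episode above 0.03 m or angle between any of padlock, tumbler's own z axis and vertical above 0.5 rad).
It also fails if it takes over 62 s, if anything falls off the work surface, if the arm or the gripper's body presses on something with over 40 N, if the wrist force passes 120 N, or if a joint passes its speed limit or range.

## Robot

A 6-joint arm with a two-finger parallel gripper is mounted at the origin on the work surface. World frame = base frame: x ahead of the robot, y to its left, z up, the work surface at z = 0. Lengths are in m, angles in rad, forces in N, time in s.
With the tool pointing down it reaches from about 0.325 to 1 m from the base axis. Payload 5.1 kg.
Tool frame: the origin (TCP) lies midway between the tips of the shut fingers; the grasp point (between the pads) lies tcp_to_grasp behind it (tcp_to_grasp is the distance from the TCP to the grasp point, in m); z points along the fingers, y is the direction in which the jaws open and shut (so a half turn about z gives the same grasp; the last joint's range is limited). The gripper opens to 85 mm and grips with 20 to 120 N. Pads are 22 mm wide; open, the fingers measure 114 mm over their backs; the gripper's body (76 mm by 85 mm) begins 54 mm behind the grasp point. The pads swing forward as they close: fully open they stand 13 mm farther back than shut.
Start: joints at [1.018, 0.124, 1.65, -0, 1.367, -0.083], TCP at [0.294, 0.58, 0.231] pointing down, gripper open.
Joint ranges: [-2.61, 2.61], [-1.02, 2.33], [0.03, 2.71], [-1.35, 4.49], [0.32, 2.68], [-2.91, 2.91]. Speed limits (rad/s): [2.57, 2.57, 3.14, 3.14, 3.14, 3.14].

## Interface

Orientations are given as a unit quaternion [x, y, z, w].
In Python, from station import observe, read_camera, camera_params, job_done, tcp_to_grasp gives the robot as it stands.
- The arm moves only by the tool arm_command, never from a script. Its argument "series" is a list of rows, each a list of 7 numbers: the turn, a rotation vector about the world's x, y, z in rad, then the shift along the world's x, y, z in mm, then the finger opening in mm, from 0 to 85.4. A call has 1 to 5 rows; each row shifts and turns the commanded pose from where the row before left it; what a row does not reach is not made up. A row lasts 1/10 s, in which the tool goes at most 50 mm and 8.59 degrees, less where a joint would pass 70% of its speed; a pose out of reach is approached as far as the arm can. A call is refused whole if a number of a shift passes 50 or a number of a turn 0.15, either way. A call with a gripper value outside its range is refused whole. The fingers move at their own pace and stop on an object; the grip force is fixed at half the most. Time passes only in rows, so rows that do not move let the fingers close. It gives the time, the measured TCP pose, the force and the opening at its end, in the units of the state.
- observe(): the state, without advancing time (a new reading comes with each control period).
- read_camera(name): name is "scene" or "top" or "wrist"; returns the picture (400x640x3 uint8, red, green, blue); there is no depth.
- camera_params(name): a dict with "intrinsics" (3x3 intrinsics, pixels), "k1" (the pictures are not rectified: a ray, as slopes to the right and down, at radius r is drawn at 1 + k1 r^2 times it, then the intrinsics apply), "eye" and "rotation" of the camera in the world. Camera axes: x right, y up, looking along -z (the intrinsics and any distortion apply to the point x, -y, -z); pixel columns grow to the right and rows downward; lengths in m; the calibration is good to about 2 mm. A picture is of the moment at which its call begins: read the wrist's pose just before it. camera_params takes no time and is no camera call; for the wrist camera it gives the pose at the moment of the call.
- job_done(): hands the job in, once; it reports no verdict.
The state is a dict: "t": time; "joints": joint angles; "qd": joint speeds; "effort": joint torques, N m; "tcp_pos": TCP position; "orientation": TCP orientation; "force": force on the tool from outside, world axes, zero at the start; "torque": the same for the moment, N m; "grip_width": opening from 0.0 (shut) to 1.0 (fully open).
Only numpy, scipy, OpenCV 4.12 (cv2) and the standard library are available. Lean on these libraries where they do the work, as an engineer would, in place of code of your own. Each camera call takes 0.05 s, during which the arm holds its last target.

## Working session

There is one attempt and no reset: what is moved stays moved. The work goes in short steps, Python scripts to look and compute and a tool call to move; the robot and the scene stay as the last step left them, time stands still between calls to the robot, and variables do not carry over. Pictures are saved under pics/ and viewed, and the job is handed in when it is done.

Besides the shell and the picture viewer there is one more tool, called after "Call:" as name(argument=value, ...) on one line, values as JSON. arm_command: Moves the arm, as the interface text tells. Its arguments: {"type":"object","properties":{"series":{"type":"array","items":{"type":"array","items":{"type":"number"}}}},"required":["series"]}

```bash
ls; mkdir -p pics; python3 - <<'E'
from station import *
import cv2
print(observe()); print(tcp_to_grasp)
for n in ("scene","top","wrist"):
    p=camera_params(n);print(n,p)
    im=read_camera(n);cv2.imwrite(f"pics/{n}0.png",im[:,:,::-1])
E
```

```text
pics
{'t': 0.0, 'joints': array([ 1.01840497e+00,  1.24493130e-01,  1.65168385e+00,  1.77389237e-05,
        1.36748058e+00, -8.26091169e-02]), 'qd': array([ 4.68305788e-04,  6.68936326e-04, -1.11963213e-03,  6.02218560e-04,
        7.84221503e-05, -7.62805716e-04]), 'effort': array([-1.81517947e-05, -4.23616076e+01, -3.65456092e+01, -8.37140465e-05,
        6.98193369e-03, -1.27587668e-05]), 'tcp_pos': array([0.29395581, 0.57904906, 0.23005494]), 'orientation': array([ 2.32738722e-01,  9.72538751e-01, -9.78139002e-04, -3.30575344e-04]), 'force': array([-0.38799446, -0.11326309,  0.1392163 ]), 'torque': array([-0.02939887,  0.00183163,  0.00505294]), 'grip_width': 0.9999989517074832}
0.0187
scene {'intrinsics': array([[458.803274  ,   0.        , 321.89283999],
       [  0.        , 458.803274  , 193.69260726],
       [  0.        ,   0.        ,   1.        ]]), 'k1': 0.004297112682347942, 'eye': array([1.14026012, 0.75670219, 0.74994701]), 'rotation': array([0.13875866, 0.45077217, 0.84164636, 0.2630245 ])}
top {'intrinsics': array([[371.03027938,   0.        , 315.40735057],
       [  0.        , 371.03027938, 192.67950244],
       [  0.        ,   0.        ,   1.        ]]), 'k1': -0.08912298193905674, 'eye': array([ 0.4788062 , -0.07096017,  1.17240414]), 'rotation': array([-0.04446392,  0.032826  ,  0.70823172, -0.70381336])}
wrist {'intrinsics': array([[312.548599  ,   0.        , 318.95399112],
       [  0.        , 312.548599  , 197.5792921 ],
       [  0.        ,   0.        ,   1.        ]]), 'k1': -0.05164887071144104, 'eye': array([0.22516452, 0.61378432, 0.37302144]), 'rotation': array([-0.13239398, -0.08022394,  0.51703414,  0.84185013])}
```

View pics/scene0.png

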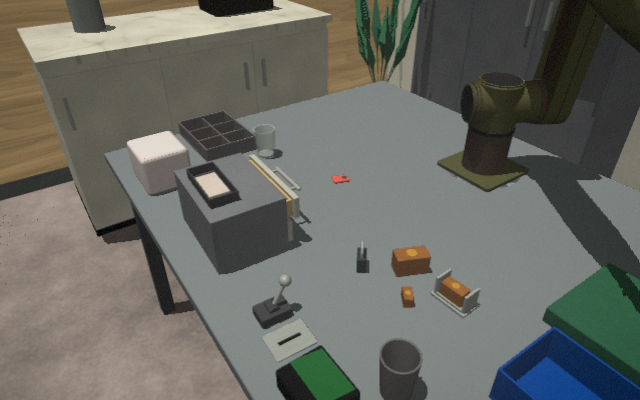

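View pics/top0.png

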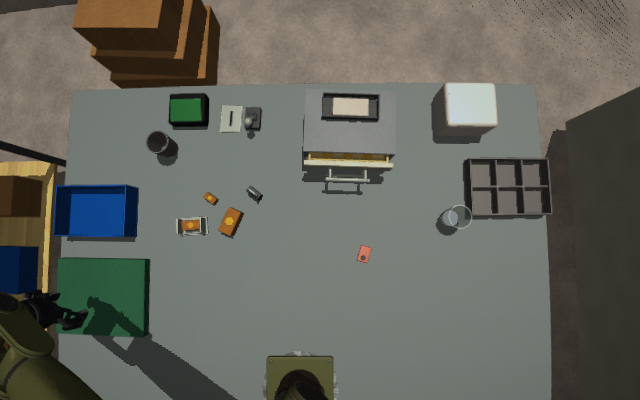

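View pics/wrist0.png

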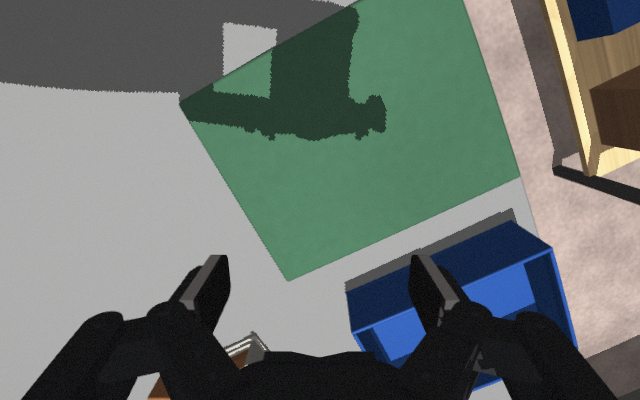

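The top view shows three wooden blocks with discs: a tiny one at (210,198), a large one at (231,221), and a middle one between steel cheeks at (191,226). The cradle one matches the description, and I'll check it in a crop. The cabinet is at (350,130) with the top drawer slightly ajar and the handle at (347,180). The padlock is at (254,193), the fob at (364,254) and the glass at (455,217).

```bash
cat > h.py <<'E'
from station import *
import cv2, numpy as np
from scipy.spatial.transform import Rotation as R
def ray(p,uv):
    K=p["intrinsics"];d=np.array([[p["k1"],0,0,0]])
    q=cv2.undistortPoints(np.array([[uv]],float),K,np.array([p["k1"],0,0,0.]))[0,0]
    return p["eye"],R.from_quat(p["rotation"]).apply([q[0],-q[1],-1])
def onz(p,uv,z):
    e,d=ray(p,uv);return e+d*(z-e[2])/d[2]
def proj(p,X):
    c=R.from_quat(p["rotation"]).inv().apply(np.array(X)-p["eye"])
    a=np.array([c[0],-c[1]])/-c[2];a=a*(1+p["k1"]*(a@a))
    return p["intrinsics"][:2,:2]@a+p["intrinsics"][:2,2]
def crop(im,x0,y0,x1,y1,s,name):
    cv2.imwrite("pics/"+name,cv2.resize(im[y0:y1,x0:x1],None,fx=s,fy=s,interpolation=cv2.INTER_CUBIC))
E
python3 - <<'E'
from h import *
t=cv2.imread("pics/top0.png");s=cv2.imread("pics/scene0.png")
crop(t,165,175,275,245,7,"c1.png")
crop(t,290,80,410,200,5,"c2.png")
crop(s,340,230,490,330,5,"c3.png")
E
```

```text
(no output)
```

View pics/c1.png

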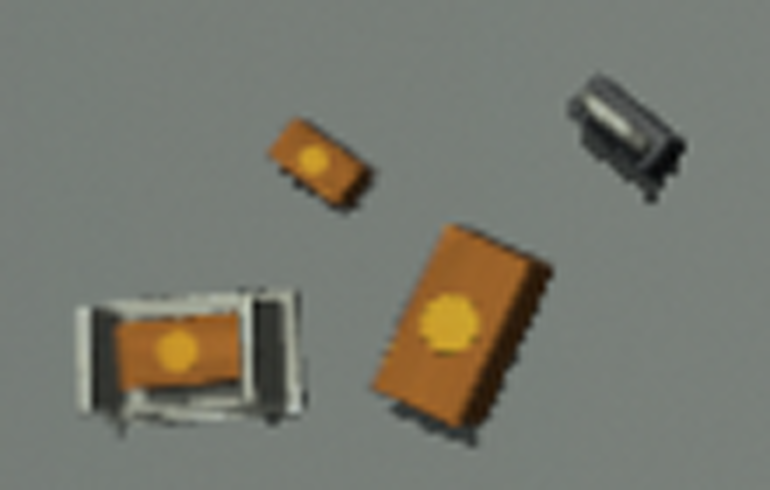

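View pics/c2.png

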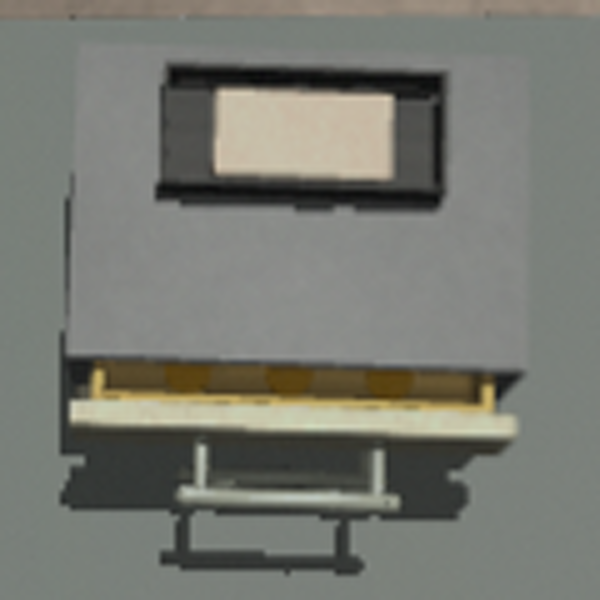

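View pics/c3.png

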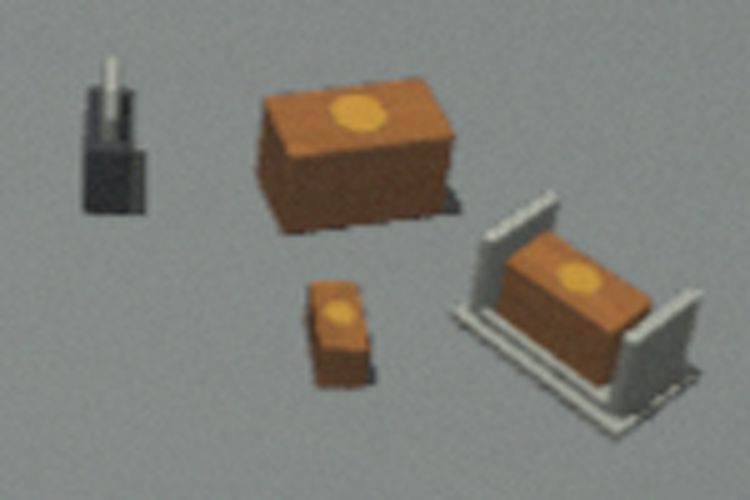

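```bash
python3 - <<'E'
from h import *
p=camera_params("top");q=camera_params("scene")
np.set_printoptions(precision=4,suppress=True)
f=lambda x,y,s,x0,y0:((x+.5)/s-.5+x0,(y+.5)/s-.5+y0)
c2=lambda x,y:f(x,y,5,290,80); c1=lambda x,y:f(x,y,7,165,175)
L,Rr=onz(p,c2(178,494),.112),onz(p,c2(399,503),.112)
print("handle",L,Rr,(L+Rr)/2,np.linalg.norm(L-Rr),"yaw",np.arctan2(*(-(L-Rr)[:2]*[1,-1])) )
for n,(x,y) in dict(FL=(65,356),FR=(524,371),BL=(80,42),BR=(528,53)).items(): print(n,onz(p,c2(x,y),.15))
for n,(x,y) in dict(frontL=(70,402),frontR=(516,416)).items(): print(n,onz(p,c2(x,y),.14))
im=cv2.imread("pics/top0.png");hsv=cv2.cvtColor(im,cv2.COLOR_BGR2HSV)
m=cv2.inRange(hsv,(5,120,90),(28,255,255));m2=np.zeros_like(m);m2[215:237,178:205]=m[215:237,178:205]
c=max(cv2.findContours(m2,0,1)[0],key=cv2.contourArea)
b=cv2.boxPoints(cv2.minAreaRect(c));P=np.array([onz(p,x,.042) for x in b]);print("block",P[:,:2],P.mean(0),np.linalg.norm(np.diff(P,axis=0),axis=1))
d=onz(p,c1(178,351),.042);print("disc top",d)
ds=onz(q,f(577,278,5,340,230),.042);print("disc scene",ds)
for n,(x,y) in dict(pad=(630,150),large=(450,323),small=(314,160)).items(): print(n,onz(p,c1(x,y),.04))
print(onz(p,(364,254),.008),onz(p,(455,217),.05))
# cradle cheeks tops
for x,y in [(83,308),(83,410),(293,293),(293,410)]: print("cheek",onz(p,c1(x,y),.052))
print(R.from_quat(observe()["orientation"]).as_matrix())
print(proj(q,[.7,0,.112]))
E
```

```text
handle [ 0.6366 -0.0823  0.112 ] [ 0.6304 -0.2098  0.112 ] [ 0.6335 -0.146   0.112 ] 0.12762713327434777 yaw -0.04836613076163819
FL [ 0.7099 -0.019   0.15  ]
FR [ 0.6994 -0.2769  0.15  ]
BL [ 0.895  -0.0277  0.15  ]
BR [ 0.8865 -0.286   0.15  ]
frontL [ 0.6855 -0.0213  0.14  ]
frontR [ 0.6756 -0.2735  0.14  ]
block [[0.518  0.3645]
 [0.5227 0.3104]
 [0.4944 0.3071]
 [0.4896 0.361 ]] [0.5062 0.3358 0.042 ] [0.0542 0.0285 0.0541]
disc top [0.5063 0.3352 0.042 ]
disc scene [0.5067 0.3347 0.042 ]
pad [0.5943 0.1351 0.04  ]
large [0.5184 0.2139 0.04  ]
small [0.5907 0.2765 0.04  ]
[ 0.414  -0.2021  0.008 ] [ 0.5246 -0.4772  0.05  ]
cheek [0.5249 0.375  0.052 ]
cheek [0.4802 0.3737 0.052 ]
cheek [0.5313 0.2808 0.052 ]
cheek [0.4804 0.2796 0.052 ]
[[-0.8917  0.4527 -0.0008]
 [ 0.4527  0.8917 -0.0014]
 [ 0.0001 -0.0016 -1.    ]]
[294.274  213.3547]
```

The cradle block's top measures about 54 × 28.5 mm, so it is the middle size, at (0.506, 0.335) with yaw about +0.08. The disc agrees to 1 mm across the two views. The handle is near (0.6335, −0.146) and the cabinet yaw is about −0.04. I'm now moving over to the handle.

Call:
arm_command(series=[[0, 0, -0.143, 20, -42, 0, 26], [0, 0, -0.143, 20, -42, 0, 26], [0, 0, -0.143, 20, -42, 0, 26], [0, 0, -0.143, 20, -42, 0, 26], [0, 0, -0.143, 20, -42, 0, 26]])

```text
t: 0.65
tcp_pos: [0.3945, 0.3678, 0.231]
orientation: [0.561, 0.828, -0.0, 0.0]
force: [0.4, 0.5, -0.3]
grip_width: 0.301
```

Call:
arm_command(series=[[0, 0, -0.143, 20, -42, 0, 26], [0, 0, -0.143, 20, -42, 0, 26], [0, 0, -0.143, 20, -42, 0, 26], [0, 0, 0, 20, -42, 0, 26], [0, 0, 0, 20, -42, 0, 26]])

```text
t: 1.15
tcp_pos: [0.4945, 0.1577, 0.2312]
orientation: [0.722, 0.692, 0.0, -0.0]
force: [1.0, 0.5, -0.1]
grip_width: 0.303
```

Call:
arm_command(series=[[0, 0, 0, 20, -42, 0, 26], [0, 0, 0, 20, -42, 0, 26], [0, 0, 0, 20, -42, 0, 26], [0, 0, 0, 20, -42, 0, 26], [0, 0, 0, 20, -42, 0, 26]])

```text
t: 1.65
tcp_pos: [0.5946, -0.0523, 0.231]
orientation: [0.722, 0.692, -0.0, -0.0]
force: [1.2, 0.8, 0.7]
grip_width: 0.305
```

Call:
arm_command(series=[[0, 0, 0, 19, -47, 0, 26], [0, 0, 0, 20, -47, 0, 26], [0, 0, 0, 0, 0, 0, 26]])

```text
t: 1.95
tcp_pos: [0.6335, -0.1481, 0.2302]
orientation: [0.724, 0.69, -0.001, 0.0]
force: [-0.3, 1.0, -0.6]
grip_width: 0.3
```

```bash
python3 - <<'E'
from h import *
print(observe()["tcp_pos"])
p=camera_params("wrist");im=read_camera("wrist");cv2.imwrite("pics/w1.png",im[:,:,::-1]);print(p["eye"],p["rotation"])
for y in (-.086,-.206): print(proj(p,[.6335,y,.112]))
for x in (.617,.6335,.65): print(x,proj(p,[x,-.146,.112]))
E
```

```text
[ 0.63347405 -0.14805723  0.23018245]
[ 0.63809407 -0.0707343   0.37295145] [-0.15519748  0.00363896 -0.02383748  0.98758912]
[314.14518883 117.20828955]
[320.97547647 250.08462808]
0.617 [298.83573944 188.93879353]
0.6335 [317.78543402 188.05652742]
0.65 [336.76974204 187.17630612]
```

View pics/w1.png

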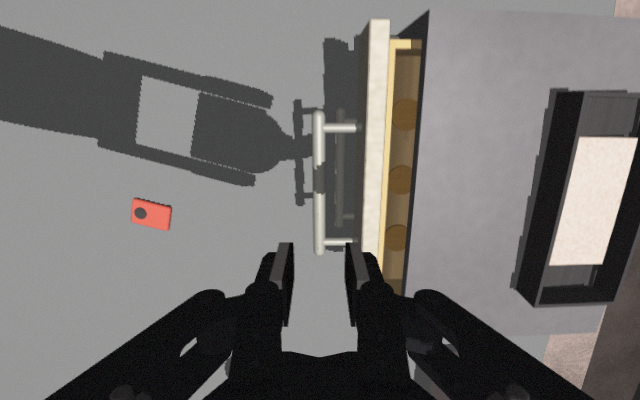

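The wrist view shows the bar from (319,112) to (321,253), so x is about 0.635 and yaw about −0.036, agreeing with the top view. The fob is at (151,213), well clear. Descending onto the bar.

Call:
arm_command(series=[[0, 0, 0, 2, 1, -30, 26], [0, 0, 0, 0, 1, -30, 26], [0, 0, 0, 0, 0, -30, 26], [0, 0, 0, 0, 0, -30, 26], [0, 0, 0, 0, 0, -16, 26]])

```text
t: 2.5
tcp_pos: [0.6333, -0.139, 0.0931]
orientation: [0.722, 0.692, -0.0, -0.001]
force: [-8.0, 7.1, 59.2]
grip_width: 0.306
```

Call:
arm_command(series=[[0, 0, 0, 0, 0, 0, 5], [0, 0, 0, 0, 0, 0, 5], [0, 0, 0, 0, 0, 0, 5], [0, 0, 0, 0, 0, 0, 5]])

```text
t: 2.9
tcp_pos: [0.6348, -0.1397, 0.0957]
orientation: [0.722, 0.692, 0.001, -0.0]
force: [1.0, 4.2, 0.0]
grip_width: 0.106
```

The force spiked to 59 N on the way down, so I'm looking before pulling.

```bash
python3 - <<'E'
from h import *
o=observe();print(o["tcp_pos"],o["force"],o["grip_width"])
im=read_camera("wrist");cv2.imwrite("pics/w2.png",im[:,:,::-1])
im=read_camera("scene")[:,:,::-1];crop(im,230,80,390,220,5,"s2.png")
E
```

```text
[ 0.63478083 -0.13974948  0.09570015] [0.95625951 4.16002415 0.02762288] 0.10637026759915842
```

View pics/w2.png

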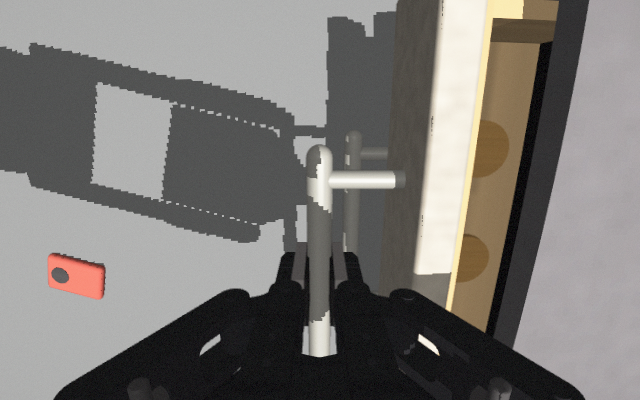

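View pics/s2.png

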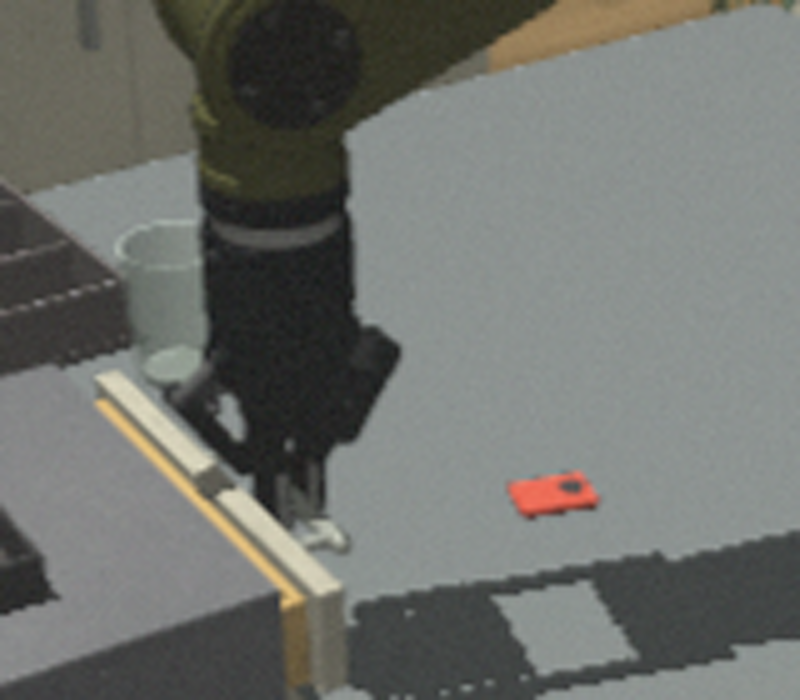

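The bar runs between the two fingers at (319,170–350) in the wrist view, and the drawer front is clear of the hand. The force has settled to a few N, so I'm pulling.

Call:
arm_command(series=[[0, 0, 0, -8, 0, 0, 5], [0, 0, 0, -16, 1, 0, 5], [0, 0, 0, -18, 1, 0, 5], [0, 0, 0, -18, 1, 0, 5], [0, 0, 0, -18, 0, 0, 5]])

```text
t: 3.5
tcp_pos: [0.5563, -0.1365, 0.0956]
orientation: [0.722, 0.692, 0.001, -0.001]
force: [1.9, 9.3, 1.9]
grip_width: 0.106
```

Call:
arm_command(series=[[0, 0, 0, -16, 1, 0, 5], [0, 0, 0, -10, 0, 0, 5], [0, 0, 0, -6, 0, 0, 5], [0, 0, 0, -3, 0, 0, 5], [0, 0, 0, 0, 0, 0, 5]])

```text
t: 4.0
tcp_pos: [0.5219, -0.135, 0.0957]
orientation: [0.722, 0.691, 0.002, -0.001]
force: [3.3, 9.6, -0.0]
grip_width: 0.104
```

Call:
arm_command(series=[[0, 0, 0, -2, 0, 0, 5], [0, 0, 0, -2, 0, 0, 5], [0, 0, 0, -1, 0, 0, 5], [0, 0, 0, 0, 0, 0, 5]])

```text
t: 4.4
tcp_pos: [0.5219, -0.135, 0.0957]
orientation: [0.723, 0.691, 0.006, 0.004]
force: [22.4, 9.7, -14.0]
grip_width: 0.099
```

```bash
python3 - <<'E'
from h import *
o=observe();print(o["tcp_pos"],o["force"],o["grip_width"])
im=read_camera("top")[:,:,::-1];cv2.imwrite("pics/t3f.png",im);crop(im,280,80,420,220,5,"t3.png")
E
```

```text
[ 0.52190689 -0.13502133  0.09574246] [ 22.40239052   9.66249947 -13.95520908] 0.09906464812525932
```

View pics/t3.png

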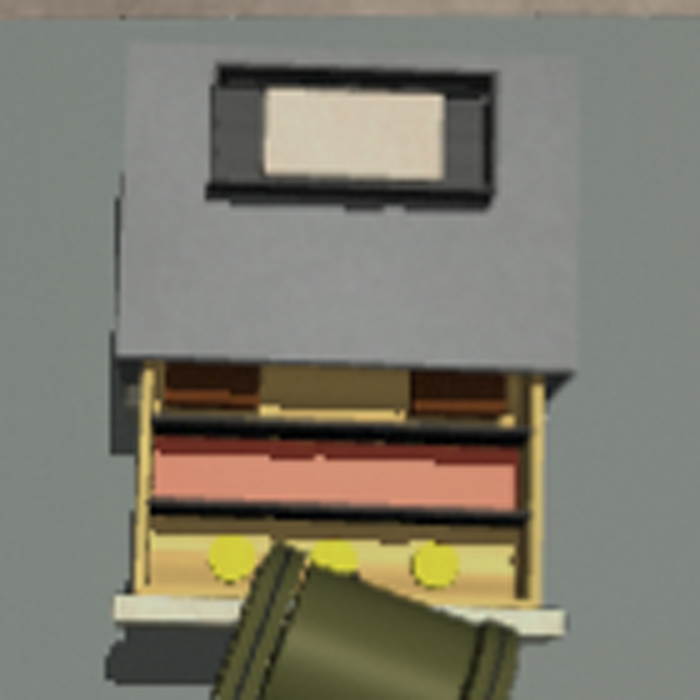

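The drawer is against its stop: force in x rose to 22 N with no further movement. The coral row is fully visible at crop (335,480). Releasing and rising.

Call:
arm_command(series=[[0, 0, 0, 5, 0, 0, 5], [0, 0, 0, 0, 0, 0, 26], [0, 0, 0, 0, 0, 0, 26], [0, 0, 0, 0, 0, 0, 26], [0, 0, 0, 0, 0, 0, 26]])

```text
t: 4.95
tcp_pos: [0.5214, -0.1373, 0.0955]
orientation: [0.722, 0.692, -0.0, 0.0]
force: [-0.1, 0.2, -0.1]
grip_width: 0.31
```

Call:
arm_command(series=[[0, 0, 0, 0, 0, 10, 26], [0, 0, 0, 0, 0, 25, 26], [0, 0, 0, 0, 0, 40, 26], [0, 0, 0, 0, 0, 40, 26], [0, 0, 0, 0, 0, 25, 85]])

```text
t: 5.45
tcp_pos: [0.5226, -0.1374, 0.2401]
orientation: [0.722, 0.692, 0.001, 0.003]
force: [0.9, -0.6, 0.7]
grip_width: 0.458
```

Call:
arm_command(series=[[0, 0, 0.06, -2, 47, 0, 85], [0, 0, 0.06, -2, 47, 0, 85], [0, 0, 0, -2, 47, 0, 85], [0, 0, 0, -2, 47, 0, 85], [0, 0, 0, -2, 47, 0, 85]])

```text
t: 5.95
tcp_pos: [0.5113, 0.0997, 0.2365]
orientation: [0.68, 0.734, 0.001, 0.001]
force: [-0.0, -0.1, -0.5]
grip_width: 0.997
```

Call:
arm_command(series=[[0, 0, 0, -2, 47, 0, 85], [0, 0, 0, -2, 47, 0, 85], [0, 0, 0, -2, 47, 0, 85], [0, 0, 0, 0, 47, 0, 85], [0, 0, 0, 0, 0, 0, 85]])

```text
t: 6.45
tcp_pos: [0.5049, 0.2906, 0.2362]
orientation: [0.677, 0.736, 0.001, -0.0]
force: [0.5, -0.7, 0.0]
grip_width: 0.995
```

```bash
python3 - <<'E'
from h import *
print(observe()["tcp_pos"])
p=camera_params("wrist");im=read_camera("wrist")[:,:,::-1];cv2.imwrite("pics/w4.png",im)
t=read_camera("top")[:,:,::-1];cv2.imwrite("pics/t4f.png",t);crop(t,280,80,420,220,5,"t4.png")
hsv=cv2.cvtColor(im,cv2.COLOR_BGR2HSV);m=cv2.inRange(hsv,(5,110,60),(30,255,255))
np.save("w4.npy",[0]);import pickle;pickle.dump(p,open("w4.pkl","wb"))
for c in cv2.findContours(m,0,1)[0]:
    if cv2.contourArea(c)>300: print(cv2.minAreaRect(c))
E
```

```text
[0.50490374 0.2906261  0.23622047]
((325.50006103515625, 237.50003051757812), (68.42367553710938, 39.80200958251953), 26.56505012512207)
((392.0271911621094, 182.07012939453125), (17.220422744750977, 33.43183517456055), 42.273685455322266)
((324.0, 130.0), (52.0, 28.0), 90.0)
```

View pics/w4.png

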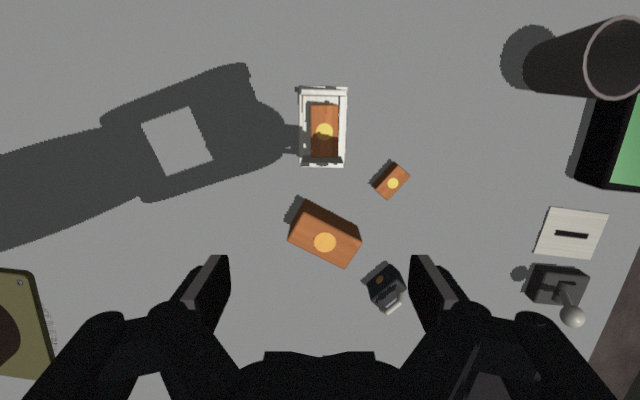

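View pics/t4.png

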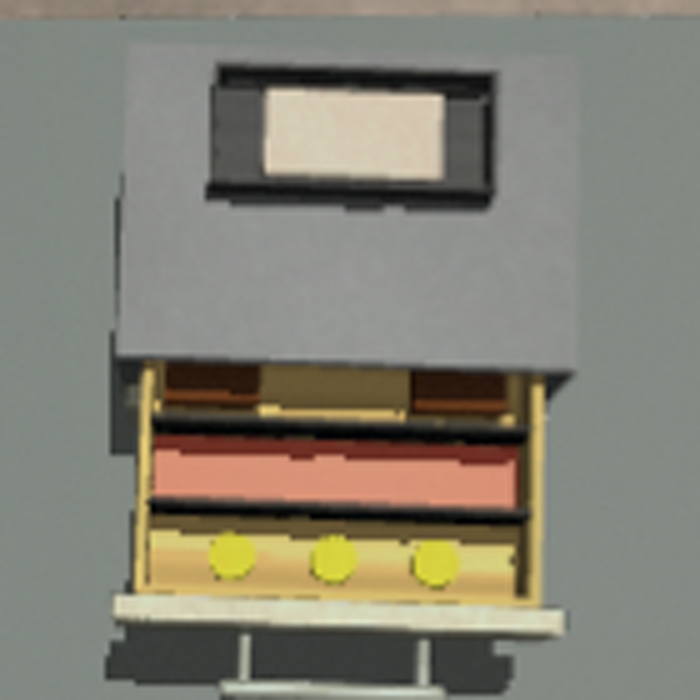

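```bash
python3 - <<'E'
from h import *
import pickle;np.set_printoptions(precision=4,suppress=True)
w=pickle.load(open("w4.pkl","rb"))
im=cv2.imread("pics/w4.png");hsv=cv2.cvtColor(im,cv2.COLOR_BGR2HSV)
m=cv2.inRange(hsv,(20,120,150),(32,255,255));m[:110]=0;m[150:]=0;m[:,:300]=0;m[:,350:]=0
c=cv2.moments(m,True);d=(c['m10']/c['m00'],c['m01']/c['m00']);print(d,onz(w,d,.042))
crop(im,285,75,365,180,5.5,"w4c.png")
p=camera_params("top")
f=lambda x,y:((x+.5)/5-.5+280,(y+.5)/5-.5+80)
for n,a,z in [("rdiv",(152,419),.135),("rdivR",(528,432),.135),("fdivL",(148,502),.135),("fdivR",(528,513),.135),("fdivLfront",(148,513),.135),("fdivRfront",(528,524),.135),("hL",(222,688),.112),("hR",(444,695),.112),("FL",(117,357),.15),("FR",(573,372),.15)]: print(n,onz(p,f(*a),z))
E
```

```text
(324.6474358974359, 129.06410256410257) [0.5083 0.3367 0.042 ]
rdiv [ 0.6765 -0.0393  0.135 ]
rdivR [ 0.6675 -0.2526  0.135 ]
fdivL [ 0.6289 -0.0368  0.135 ]
fdivR [ 0.6211 -0.2513  0.135 ]
fdivLfront [ 0.6227 -0.0368  0.135 ]
fdivRfront [ 0.6149 -0.2511  0.135 ]
hL [ 0.5247 -0.078   0.112 ]
hR [ 0.5198 -0.2046  0.112 ]
FL [ 0.7093 -0.0201  0.15  ]
FR [ 0.6988 -0.2763  0.15  ]
```

View pics/w4c.png

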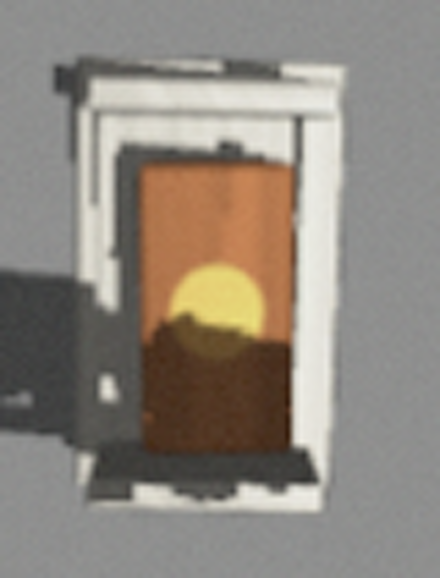

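The block in the cradle is lined up with the jaws, with the disc at crop (217,312). Three estimates of the row's middle line give x of 0.645–0.650. Moving over the block, then down.

Call:
arm_command(series=[[0, 0, 0, 2, 45, -30, 85], [0, 0, 0, 0, 0, -40, 85], [0, 0, 0, 0, 0, -40, 85], [0, 0, 0, 0, 0, -40, 85], [0, 0, 0, 0, 0, 0, 85]])

```text
t: 7.05
tcp_pos: [0.5035, 0.324, 0.0811]
orientation: [0.68, 0.733, -0.006, -0.002]
force: [-0.6, -0.2, -0.8]
grip_width: 0.991
```

```bash
python3 - <<'E'
from h import *
print(observe()["tcp_pos"])
im=read_camera("wrist")[:,:,::-1];cv2.imwrite("pics/w5.png",im)
im=read_camera("scene")[:,:,::-1];crop(im,380,200,520,330,5,"s5.png")
E
```

```text
[0.50350008 0.32397646 0.08114638]
```

View pics/w5.png

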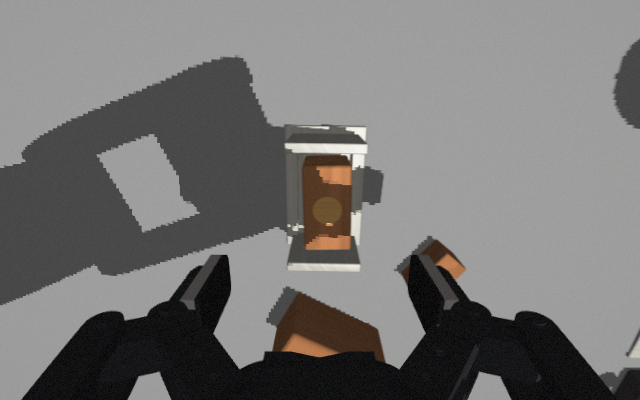

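View pics/s5.png

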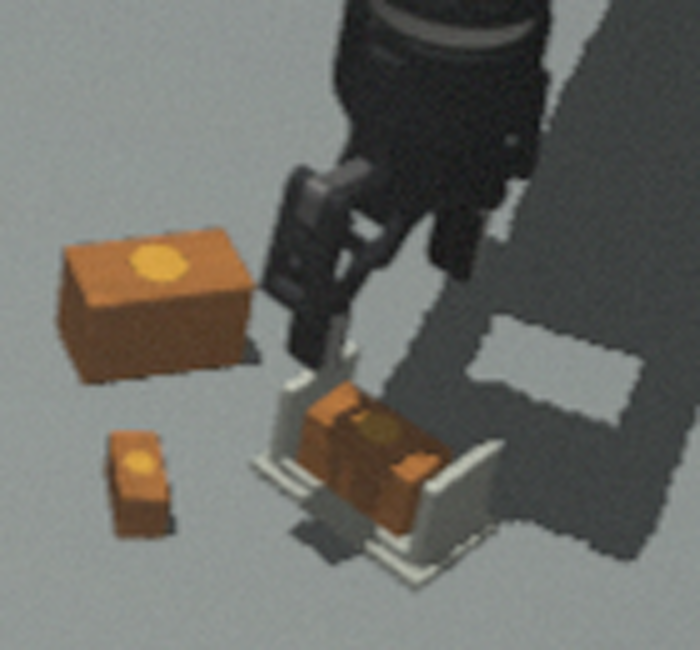

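```bash
python3 - <<'E'
from h import *
p=camera_params("wrist");print(observe()["tcp_pos"],onz(p,(327,210),.042))
for u in [(304,166),(351,166),(306,249),(350,249)]: print(onz(p,u,.042))
E
```

```text
[0.50773457 0.3265741  0.08799165] [0.51304969 0.3351772  0.042     ]
[0.49654726 0.36279487 0.042     ]
[0.52537524 0.36498763 0.042     ]
[0.50132985 0.30635254 0.042     ]
[0.53078131 0.30856715 0.042     ]
```

```bash
python3 - <<'E'
from h import *
print(observe()["tcp_pos"])
p=camera_params("wrist");im=read_camera("wrist")[:,:,::-1];cv2.imwrite("pics/w6.png",im[100:300,200:480])
p2=camera_params("wrist");print(observe()["tcp_pos"],p["eye"]-p2["eye"])
import pickle;pickle.dump(p,open("w6.pkl","wb"))
E
```

```text
[0.50773457 0.3265741  0.08799165]
[0.50897883 0.32747966 0.08998907] [-0.0007462  -0.00062967 -0.00209919]
```

View pics/w6.png

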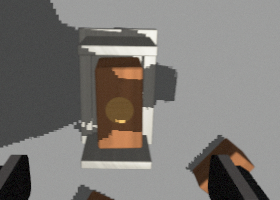

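```bash
python3 - <<'E'
from h import *
import pickle;p=pickle.load(open("w6.pkl","rb"))
print(onz(p,(200+119,100+109),.042))
for u in [(96,67),(142,67),(99,148),(142,148)]: print(onz(p,(200+u[0],100+u[1]),.042))
print(observe()["tcp_pos"],R.from_quat(observe()["orientation"]).as_matrix()[:,1])
E
```

```text
[0.50787011 0.33547037 0.042     ]
[0.49167305 0.36179997 0.042     ]
[0.51991191 0.36393968 0.042     ]
[0.49660368 0.30673756 0.042     ]
[0.52534755 0.30891221 0.042     ]
[0.50897883 0.32747966 0.08998907] [0.99713872 0.07554172 0.00279673]
```

Block centre is (0.508, 0.335), now consistent across three views. Finishing the approach, settling, then gripping.

Call:
arm_command(series=[[0, 0, 0.012, -1, 8, 0, 85], [0, 0, 0, 0, 0, -25, 85], [0, 0, 0, 0, 0, -25, 85], [0, 0, 0, 0, 0, -18, 85], [0, 0, 0, 0, 0, 0, 85]])

```text
t: 7.7
tcp_pos: [0.5058, 0.3358, 0.019]
orientation: [0.675, 0.738, -0.001, -0.0]
force: [-0.4, 0.6, 0.2]
grip_width: 0.997
```

Call:
arm_command(series=[[0, 0, 0, 0, 0, 0, 85], [0, 0, 0, 0, 0, 0, 85]])

```text
t: 7.9
tcp_pos: [0.5081, 0.3368, 0.0222]
orientation: [0.675, 0.738, 0.002, 0.001]
force: [0.4, 0.6, 0.1]
grip_width: 0.993
```

Call:
arm_command(series=[[0, 0, 0, 0, -1, -6, 85], [0, 0, 0, 0, 0, 0, 85], [0, 0, 0, 0, 0, 0, 40], [0, 0, 0, 0, 0, 0, 20], [0, 0, 0, 0, 0, 0, 20]])

```text
t: 8.4
tcp_pos: [0.5065, 0.3348, 0.0137]
orientation: [0.675, 0.738, 0.0, 0.0]
force: [-0.1, -0.3, -0.0]
grip_width: 0.512
```

Call:
arm_command(series=[[0, 0, 0, 0, 0, 0, 20], [0, 0, 0, 0, 0, 0, 20], [0, 0, 0, 0, 0, 0, 20]])

```text
t: 8.7
tcp_pos: [0.5067, 0.3349, 0.0139]
orientation: [0.675, 0.738, 0.0, 0.0]
force: [-0.0, 0.1, 0.8]
grip_width: 0.341
```

Gripped at 29 mm, which fits the 30 mm block. Lifting, then setting it down on open bench near (0.43, 0.06) to regrasp it by its ends.

Call:
arm_command(series=[[0, 0, 0, 0, 0, 8, 20], [0, 0, 0, 0, 0, 25, 20], [0, 0, 0, 0, 0, 35, 20], [0, 0, 0, 0, 0, 40, 20], [0, 0, 0, 0, 0, 0, 20]])

```text
t: 9.2
tcp_pos: [0.5102, 0.3368, 0.1293]
orientation: [0.675, 0.738, 0.006, 0.002]
force: [1.5, -0.5, 0.5]
grip_width: 0.34
```

```bash
python3 - <<'E'
from h import *
o=observe();print(o["tcp_pos"],o["force"],o["grip_width"],o["joints"])
im=read_camera("scene")[:,:,::-1];crop(im,340,170,520,330,4,"s7.png")
E
```

```text
[0.51015933 0.33682852 0.12929437] [ 1.50094607 -0.4581336   0.46020878] 0.34015676266817935 [ 4.95750208e-01  1.16104957e-01  1.83648773e+00 -4.22563865e-07
  1.17664480e+00  4.06642989e-01]
```

View pics/s7.png

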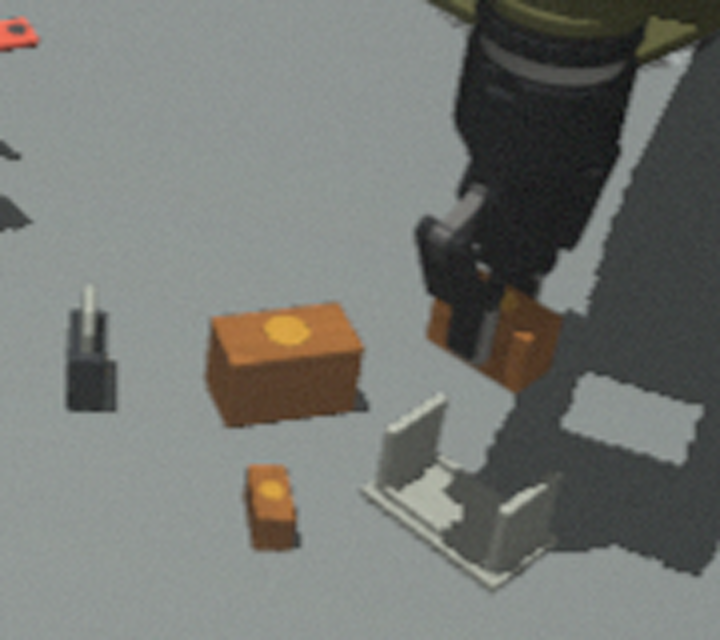

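The block is held level above the empty cradle. Carrying it across.

Call:
arm_command(series=[[0, 0, -0.03, -12, -40, 0, 20], [0, 0, -0.03, -12, -40, 0, 20], [0, 0, -0.03, -12, -40, 0, 20], [0, 0, -0.03, -12, -40, 0, 20], [0, 0, 0, -12, -40, 0, 20]])

```text
t: 9.75
tcp_pos: [0.4444, 0.1332, 0.1198]
orientation: [0.718, 0.696, -0.001, -0.001]
force: [1.9, -1.2, -1.4]
grip_width: 0.337
```

Call:
arm_command(series=[[0, 0, 0, -12, -40, 0, 20], [0, 0, 0, -8, -37, 0, 20], [0, 0, 0, 0, 0, -20, 20], [0, 0, 0, 0, 0, -30, 20], [0, 0, 0, 0, 0, -20, 20]])

```text
t: 10.25
tcp_pos: [0.4242, 0.0572, 0.0487]
orientation: [0.718, 0.696, -0.001, -0.001]
force: [0.0, -0.4, -1.7]
grip_width: 0.338
```

Call:
arm_command(series=[[0, 0, 0, 0, 0, -20, 20], [0, 0, 0, 0, 0, -8, 20], [0, 0, 0, 0, 0, 0, 20], [0, 0, 0, 0, 0, 0, 20]])

```text
t: 10.65
tcp_pos: [0.4265, 0.0578, 0.0238]
orientation: [0.718, 0.696, -0.0, -0.0]
force: [0.1, 0.1, -0.3]
grip_width: 0.34
```

Call:
arm_command(series=[[0, 0, 0, 0, 0, -6, 20], [0, 0, 0, 0, 0, -5, 20], [0, 0, 0, 0, 0, -3, 20], [0, 0, 0, 0, 0, -2, 20], [0, 0, 0, 0, 0, 0, 20]])

```text
t: 11.15
tcp_pos: [0.4267, 0.0578, 0.0078]
orientation: [0.718, 0.696, 0.0, 0.0]
force: [-1.1, 0.7, 2.2]
grip_width: 0.342
```

Call:
arm_command(series=[[0, 0, 0, 0, 0, 0, 20], [0, 0, 0, 0, 0, 0, 20]])

```text
t: 11.35
tcp_pos: [0.4266, 0.0578, 0.0078]
orientation: [0.718, 0.696, 0.0, 0.0]
force: [-0.7, 0.7, 1.6]
grip_width: 0.338
```

Light contact of about 2 N with the bench. Releasing, rising and turning 90°.

Call:
arm_command(series=[[0, 0, 0, 0, 0, 0, 45], [0, 0, 0, 0, 0, 0, 85], [0, 0, 0, 0, 0, 0, 85], [0, 0, 0, 0, 0, 10, 85], [0, 0, 0, 0, 0, 30, 85]])

```text
t: 11.85
tcp_pos: [0.4237, 0.0577, 0.0457]
orientation: [0.718, 0.696, -0.002, -0.002]
force: [0.8, 0.3, -0.2]
grip_width: 0.996
```

Call:
arm_command(series=[[0, 0, 0, 0, 0, 35, 85], [0, 0, 0.143, 0, 0, 25, 85], [0, 0, 0.143, 0, 0, 0, 85], [0, 0, 0.143, 0, 0, 0, 85], [0, 0, 0.143, 0, 0, 0, 85]])

```text
t: 12.35
tcp_pos: [0.4268, 0.0578, 0.1088]
orientation: [0.49, 0.872, 0.0, 0.001]
force: [0.4, -0.8, 0.2]
grip_width: 0.994
```

Call:
arm_command(series=[[0, 0, 0.143, 0, 0, 0, 85], [0, 0, 0.143, 0, 0, 0, 85], [0, 0, 0.143, 0, 0, 0, 85], [0, 0, 0.143, 0, 0, 0, 85], [0, 0, 0.143, 0, 0, 0, 85]])

```text
t: 12.85
tcp_pos: [0.4266, 0.0578, 0.1084]
orientation: [0.154, 0.988, 0.0, 0.0]
force: [0.4, -0.2, 0.6]
grip_width: 0.996
```

Call:
arm_command(series=[[0, 0, 0.143, 0, 0, 0, 85], [0, 0, 0.143, 0, 0, 0, 85], [0, 0, 0, 0, 0, 0, 85], [0, 0, 0, 0, 0, 0, 85], [0, 0, 0, 0, 0, 0, 85]])

```text
t: 13.35
tcp_pos: [0.4265, 0.0578, 0.1079]
orientation: [0.015, 1.0, -0.0, 0.0]
force: [0.5, -0.6, 0.5]
grip_width: 0.993
```

```bash
python3 - <<'E'
from h import *
o=observe();print(o["tcp_pos"],o["force"],o["grip_width"],R.from_quat(o["orientation"]).as_matrix()[:,1])
p=camera_params("wrist");im=read_camera("wrist")[:,:,::-1];cv2.imwrite("pics/w8.png",im)
import pickle;pickle.dump(p,open("w8.pkl","wb"));print(observe()["tcp_pos"])
E
```

```text
[0.42651413 0.05776628 0.10787424] [ 0.45080481 -0.58064285  0.54219134] 0.9931612780530701 [ 3.07441899e-02  9.99527286e-01 -5.01985223e-06]
[0.4264708  0.05776473 0.10780473]
```

View pics/w8.png

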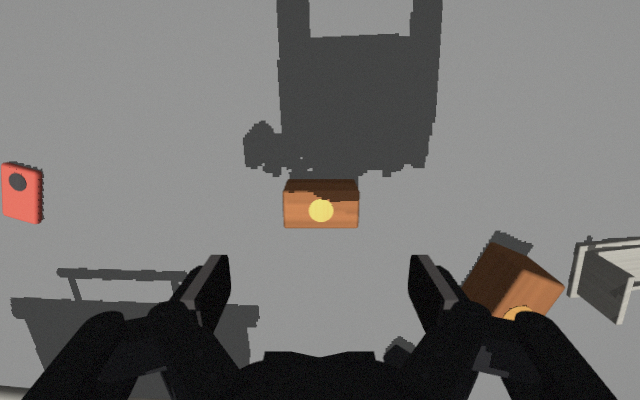

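The block stands upright at (321,205), disc up at (321,210), with clear bench at both ends.

```bash
python3 - <<'E'
from h import *
import pickle;p=pickle.load(open("w8.pkl","rb"))
im=cv2.imread("pics/w8.png");crop(im,270,165,375,245,7,"w8c.png")
print(onz(p,(321,210.5),.036),onz(p,(284,227.5),.036),onz(p,(358.5,227.5),.036))
E
```

```text
[0.4280766  0.05827304 0.036     ] [0.44073576 0.03032056 0.036     ] [0.44242685 0.08583438 0.036     ]
```

View pics/w8c.png

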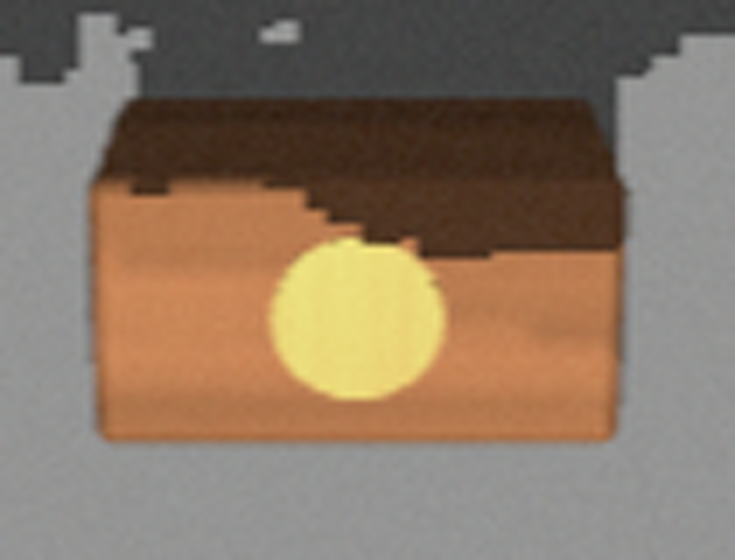

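Call:
arm_command(series=[[0, 0, 0, 1, 0, -30, 85], [0, 0, 0, 0, 0, -35, 85], [0, 0, 0, 0, 0, -20, 85], [0, 0, 0, 0, 0, -12, 85], [0, 0, 0, 0, 0, 0, 85]])

```text
t: 13.9
tcp_pos: [0.4261, 0.0577, 0.0091]
orientation: [0.015, 1.0, -0.0, -0.002]
force: [0.3, -0.2, 0.1]
grip_width: 0.998
```

Call:
arm_command(series=[[0, 0, 0, 0, 0, 0, 85], [0, 0, 0, 0, 0, 0, 85], [0, 0, 0, 0, 0, 0, 60], [0, 0, 0, 0, 0, 0, 45], [0, 0, 0, 0, 0, 0, 45]])

```text
t: 14.4
tcp_pos: [0.4286, 0.0578, 0.0118]
orientation: [0.014, 1.0, 0.0, 0.001]
force: [2.0, -0.4, 8.2]
grip_width: 0.638
```

Call:
arm_command(series=[[0, 0, 0, 0, 0, 0, 45], [0, 0, 0, 0, 0, 0, 45]])

```text
t: 14.6
tcp_pos: [0.4286, 0.0578, 0.0118]
orientation: [0.014, 1.0, 0.0, 0.001]
force: [-0.4, 1.0, 6.8]
grip_width: 0.638
```

Gripped by the ends at 54.5 mm. Lifting well clear of the drawer.

Call:
arm_command(series=[[0, 0, 0, 0, 0, 8, 45], [0, 0, 0, 0, 0, 30, 45], [0, 0, 0, 0, 0, 45, 45], [0, 0, 0, 0, 0, 45, 45], [0, 0, 0, 0, 0, 45, 45]])

```text
t: 15.1
tcp_pos: [0.4265, 0.0578, 0.185]
orientation: [0.014, 1.0, -0.0, -0.001]
force: [1.7, 0.1, -0.3]
grip_width: 0.643
```

Call:
arm_command(series=[[0, 0, 0, 0, 0, 17, 45], [0, 0, 0, 34, -34, 0, 45], [0, 0, 0, 34, -34, 0, 45], [0, 0, 0, 34, -34, 0, 45], [0, 0, 0, 30, -34, 0, 45]])

```text
t: 15.6
tcp_pos: [0.5602, -0.0796, 0.2004]
orientation: [0.014, 1.0, 0.0, -0.0]
force: [0.8, -0.1, -0.4]
grip_width: 0.64
```

Call:
arm_command(series=[[0, 0, 0, 30, -34, 0, 45], [0, 0, -0.008, 18, -17, 0, 45], [0, 0, 0, 10, -8, 0, 45], [0, 0, 0, 0, 0, 0, 45], [0, 0, 0, 0, 0, 0, 45]])

```text
t: 16.1
tcp_pos: [0.6167, -0.1363, 0.2002]
orientation: [0.018, 1.0, 0.0, -0.001]
force: [0.8, 0.8, -1.1]
grip_width: 0.639
```

```bash
python3 - <<'E'
from h import *
o=observe();print(o["tcp_pos"],o["force"],o["grip_width"],R.from_quat(o["orientation"]).as_matrix()[:,1])
p=camera_params("wrist");im=read_camera("wrist")[:,:,::-1];cv2.imwrite("pics/w9.png",im)
import pickle;pickle.dump(p,open("w9.pkl","wb"));print(observe()["tcp_pos"])
im=read_camera("scene")[:,:,::-1];crop(im,170,60,390,270,3.5,"s9.png")
E
```

```text
[ 0.61665727 -0.13632089  0.20023019] [ 0.75990958  0.76405358 -1.09377123] 0.6388641150149936 [3.61604899e-02 9.99345740e-01 7.14952161e-04]
[ 0.61655634 -0.13606671  0.20038227]
```

View pics/w9.png

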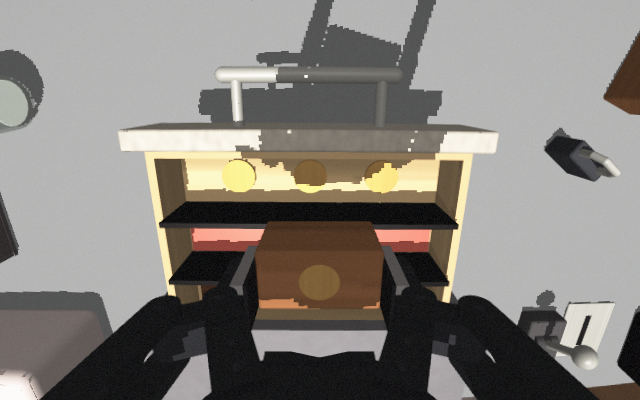

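View pics/s9.png

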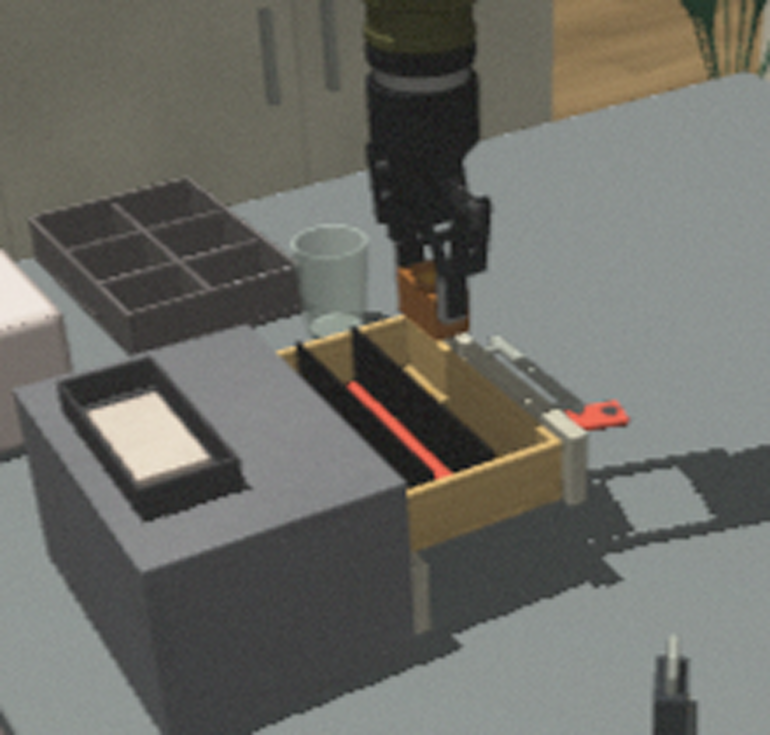

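```bash
python3 - <<'E'
from h import *
import pickle;p=pickle.load(open("w9.pkl","rb"));np.set_printoptions(precision=4,suppress=True)
im=cv2.imread("pics/w9.png");crop(im,150,110,270,300,4,"w9a.png");crop(im,370,110,490,300,4,"w9b.png")
for u,z in [((160,226),.135),((458,226),.135),((172,282),.135),((447,281),.135),((217,74),.112),((402,74),.112),((319,282),.236)]: print(u,onz(p,u,z))
E
```

```text
(160, 226) [ 0.6236 -0.2537  0.135 ]
(458, 226) [ 0.6314 -0.0364  0.135 ]
(172, 282) [ 0.6708 -0.2537  0.135 ]
(447, 281) [ 0.6774 -0.04    0.135 ]
(217, 74) [ 0.5203 -0.205   0.112 ]
(402, 74) [ 0.5251 -0.076   0.112 ]
(319, 282) [ 0.6088 -0.137   0.236 ]
```

View pics/w9a.png

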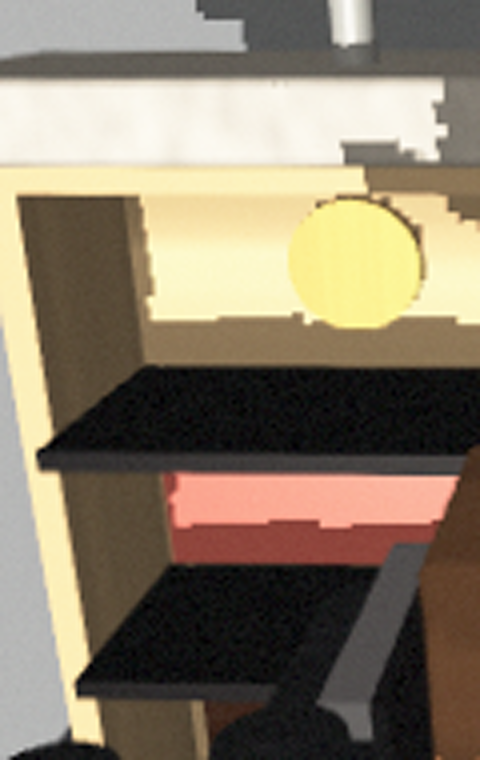

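View pics/w9b.png

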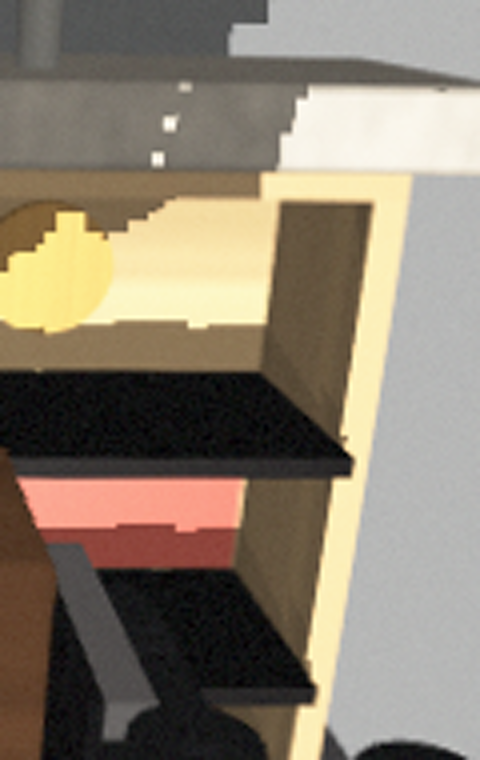

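```bash
python3 - <<'E'
from h import *
import pickle;p=pickle.load(open("w9.pkl","rb"));np.set_printoptions(precision=4,suppress=True)
im=cv2.imread("pics/w9.png");crop(im,240,210,400,330,5,"w9d.png")
for z in (.2246,): print(onz(p,(319.5,282),z),onz(p,(258,306),z),onz(p,(381,306),z))
for u in [(160,227.4),(457,228.6),(171,280.4),(446,281.2)]: print(onz(p,u,.135))
E
```

```text
[ 0.6161 -0.137   0.2246] [ 0.6278 -0.1652  0.2246] [ 0.6298 -0.1096  0.2246]
[ 0.6247 -0.2539  0.135 ]
[ 0.6334 -0.0369  0.135 ]
[ 0.6694 -0.2542  0.135 ]
[ 0.6776 -0.0408  0.135 ]
```

View pics/w9d.png

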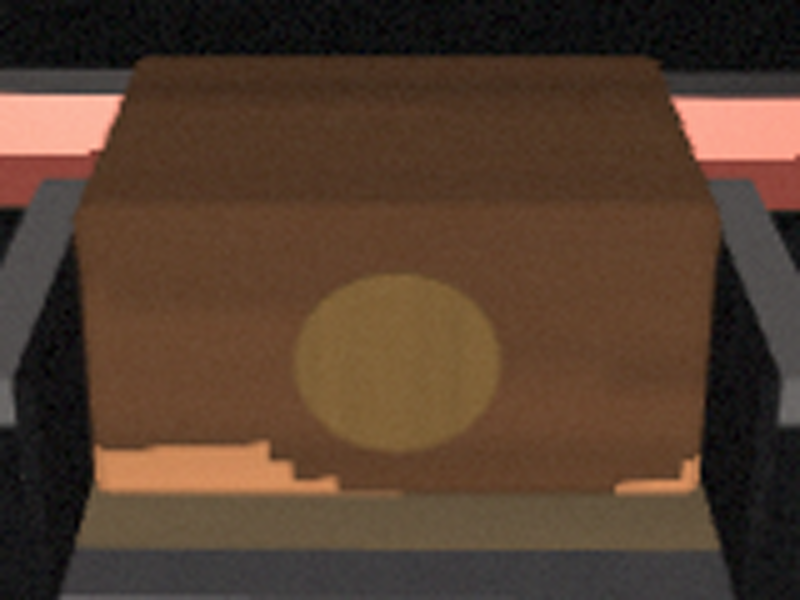

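The held block is level and its disc coincides with the TCP in plan. The row's middle line is x ≈ 0.651 at y = −0.146, with the dividers measuring 44 mm apart as given. Shifting over it.

Call:
arm_command(series=[[0, 0, 0, 17, -4, 0, 45], [0, 0, 0, 17, -5, 0, 45], [0, 0, 0, 0, 0, -20, 45], [0, 0, 0, 0, 0, -20, 45], [0, 0, 0, 0, 0, 0, 45]])

```text
t: 16.7
tcp_pos: [0.6488, -0.1445, 0.157]
orientation: [0.018, 1.0, 0.001, -0.003]
force: [-0.6, 0.0, -0.8]
grip_width: 0.64
```

Call:
arm_command(series=[[0, 0, 0, 0, 0, 0, 45], [0, 0, 0, 0, 0, 0, 45], [0, 0, 0, 0, 0, 0, 45]])

```text
t: 17.0
tcp_pos: [0.6521, -0.1463, 0.1625]
orientation: [0.018, 1.0, -0.0, 0.001]
force: [-0.5, 0.2, -0.6]
grip_width: 0.643
```

```bash
python3 - <<'E'
from h import *
o=observe();print(o["tcp_pos"],o["force"],o["grip_width"],R.from_quat(o["orientation"]).as_matrix()[:,1])
p=camera_params("wrist");im=read_camera("wrist")[:,:,::-1];cv2.imwrite("pics/w10.png",im)
import pickle;pickle.dump(p,open("w10.pkl","wb"));print(observe()["tcp_pos"])
s=read_camera("scene")[:,:,::-1];crop(s,230,60,370,220,4,"s10.png")
E
```

```text
[ 0.65212523 -0.14626958  0.16250544] [-0.54570799  0.22651732 -0.56470645] 0.6433024983409626 [ 3.65702456e-02  9.99330844e-01 -6.93958710e-04]
[ 0.65205517 -0.14632326  0.16228733]
```

View pics/w10.png

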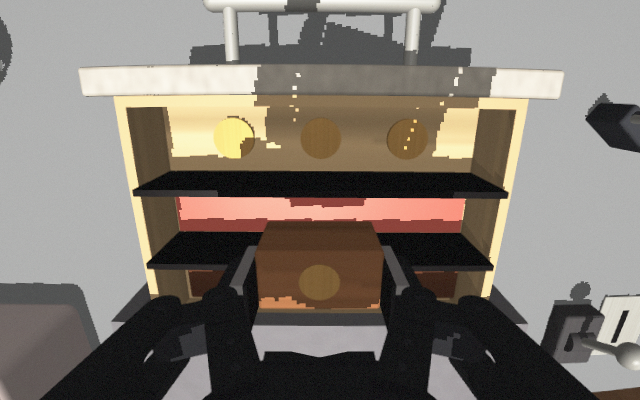

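View pics/s10.png

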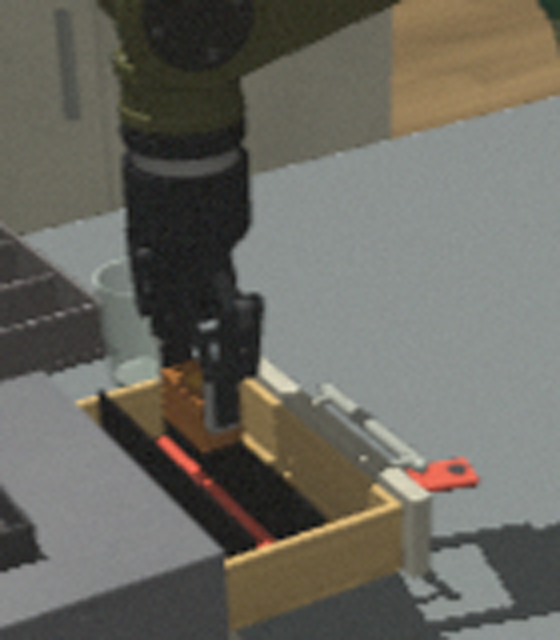

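```bash
python3 - <<'E'
from h import *
im=cv2.imread("pics/w10.png");a=im[165:285,125:205];b=im[165:285,440:520]
cv2.imwrite("pics/w10ab.png",cv2.resize(np.hstack([a,b]),None,fx=5,fy=5,interpolation=cv2.INTER_CUBIC))
E
```

```text
(no output)
```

View pics/w10ab.png

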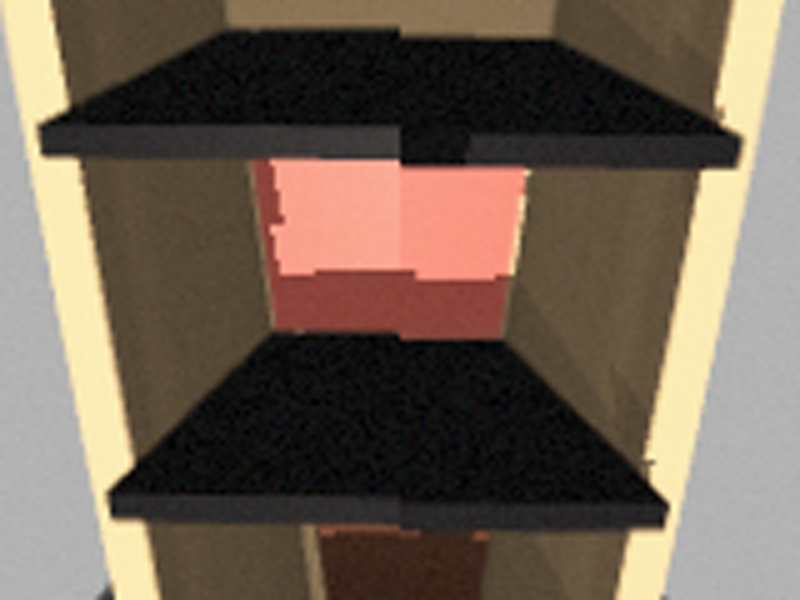

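```bash
python3 - <<'E'
from h import *
import pickle;p=pickle.load(open("w10.pkl","rb"));np.set_printoptions(precision=4,suppress=True)
P=[onz(p,u,.135) for u in [(133.4,196.2),(507.6,198.2),(147,263.6),(493.2,266)]];print(np.array(P))
l=(P[0]+P[2])/2;r=(P[1]+P[3])/2;print(l,r,(l+r)/2)
print("disc",onz(p,(319.4,282.4),.1866),"tcp",observe()["tcp_pos"])
E
```

```text
[[ 0.6248 -0.2544  0.135 ]
 [ 0.6338 -0.0364  0.135 ]
 [ 0.6691 -0.2558  0.135 ]
 [ 0.6786 -0.0386  0.135 ]]
[ 0.6469 -0.2551  0.135 ] [ 0.6562 -0.0375  0.135 ] [ 0.6516 -0.1463  0.135 ]
disc [ 0.6519 -0.1469  0.1866] tcp [ 0.6519 -0.1464  0.1619]
```

The row centre (0.6516, −0.1463) and the block (0.6519, −0.1469) agree, so I'm lowering slowly.

Call:
arm_command(series=[[0, 0, 0, 0, 0, -8, 45], [0, 0, 0, 0, 0, -10, 45], [0, 0, 0, 0, 0, -10, 45], [0, 0, 0, 0, 0, -8, 45], [0, 0, 0, 0, 0, 0, 45]])

```text
t: 17.6
tcp_pos: [0.65, -0.1458, 0.1218]
orientation: [0.018, 1.0, 0.001, -0.002]
force: [0.1, 0.3, -1.4]
grip_width: 0.642
```

Call:
arm_command(series=[[0, 0, 0, 0, 0, -8, 45], [0, 0, 0, 0, 0, -8, 45], [0, 0, 0, 0, 0, -5, 45], [0, 0, 0, 0, 0, 0, 45], [0, 0, 0, 0, 0, 0, 45]])

```text
t: 18.1
tcp_pos: [0.6514, -0.1462, 0.1035]
orientation: [0.018, 1.0, 0.0, -0.0]
force: [0.3, 0.3, -0.9]
grip_width: 0.644
```

Call:
arm_command(series=[[0, 0, 0, 0, 0, -3, 45], [0, 0, 0, 0, 0, -2, 45], [0, 0, 0, 0, 0, -1, 45], [0, 0, 0, 0, 0, 0, 45], [0, 0, 0, 0, 0, 0, 45]])

```text
t: 18.6
tcp_pos: [0.6515, -0.1463, 0.0976]
orientation: [0.018, 1.0, -0.0, 0.0]
force: [-0.3, -0.4, -0.7]
grip_width: 0.641
```

Call:
arm_command(series=[[0, 0, 0, 0, 0, -1, 45], [0, 0, 0, 0, 0, 0, 45], [0, 0, 0, 0, 0, 0, 45]])

```text
t: 18.9
tcp_pos: [0.6517, -0.1463, 0.0969]
orientation: [0.018, 1.0, -0.0, 0.0]
force: [0.9, 0.3, -0.2]
grip_width: 0.643
```

Call:
arm_command(series=[[0, 0, 0, 0, 0, -1, 45], [0, 0, 0, 0, 0, 0, 45], [0, 0, 0, 0, 0, 0, 45]])

```text
t: 19.2
tcp_pos: [0.6521, -0.1463, 0.0968]
orientation: [0.018, 1.0, -0.0, 0.001]
force: [-0.6, 0.8, 4.8]
grip_width: 0.638
```

It touched the floor at TCP z = 0.0968, as predicted, with 4.8 N. Releasing and rising straight up.

Call:
arm_command(series=[[0, 0, 0, 0, 0, 0, 65], [0, 0, 0, 0, 0, 0, 75], [0, 0, 0, 0, 0, 0, 75], [0, 0, 0, 0, 0, 5, 75], [0, 0, 0, 0, 0, 12, 75]])

```text
t: 19.7
tcp_pos: [0.6504, -0.1459, 0.1115]
orientation: [0.018, 1.0, 0.0, -0.002]
force: [0.2, 0.0, 0.6]
grip_width: 0.878
```

Call:
arm_command(series=[[0, 0, 0, 0, 0, 25, 75], [0, 0, 0, 0, 0, 35, 75], [0, 0, 0, 0, 0, 40, 75], [0, 0, 0, 0, 0, 0, 75], [0, 0, 0, 0, 0, 0, 75]])

```text
t: 20.2
tcp_pos: [0.6525, -0.1466, 0.2157]
orientation: [0.018, 1.0, -0.001, 0.002]
force: [0.4, 0.5, -0.7]
grip_width: 0.878
```

Call:
arm_command(series=[[0, 0, 0, -40, 20, 10, 75], [0, 0, 0, -40, 20, 0, 75], [0, 0, 0, -40, 20, 0, 75], [0, 0, 0, -30, 20, 0, 75], [0, 0, 0, 0, 0, 0, 75]])

```text
t: 20.7
tcp_pos: [0.4975, -0.0642, 0.2202]
orientation: [0.018, 1.0, 0.001, -0.002]
force: [0.5, -0.1, -0.7]
grip_width: 0.878
```

```bash
python3 - <<'E'
from h import *
o=observe();print(o["tcp_pos"],o["force"],o["grip_width"])
p=camera_params("wrist");im=read_camera("wrist")[:,:,::-1];cv2.imwrite("pics/w11.png",im)
s=read_camera("scene")[:,:,::-1];cv2.imwrite("pics/s11.png",s)
t=read_camera("top")[:,:,::-1];cv2.imwrite("pics/t11.png",t);crop(t,290,140,410,230,6,"t11c.png")
E
```

```text
[ 0.49751291 -0.0641773   0.22022872] [ 0.47698389 -0.1404439  -0.69006971] 0.8776182194019776
```

View pics/t11.png

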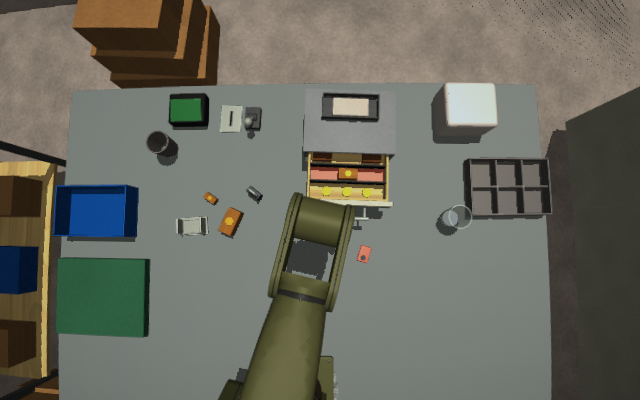

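View pics/s11.png

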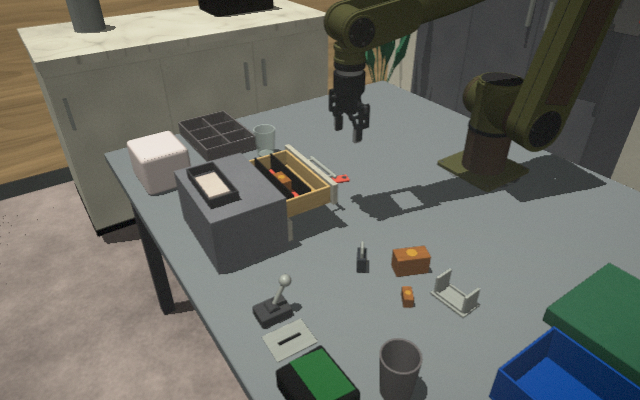

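View pics/t11c.png

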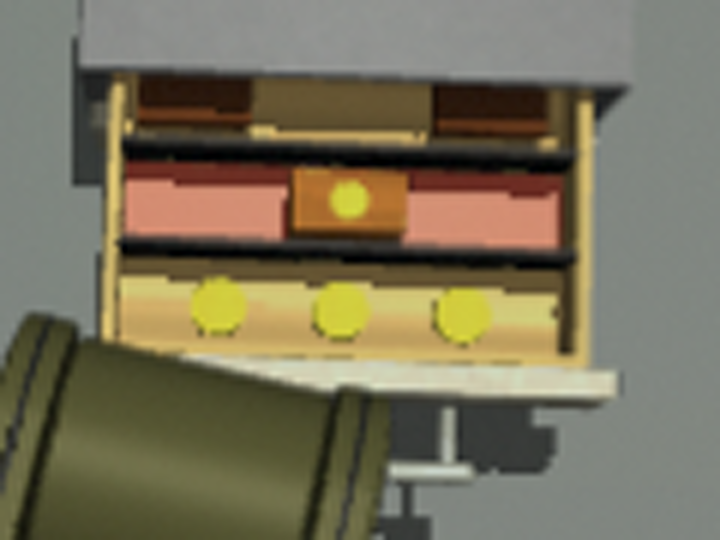

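The block sits lengthwise on the coral floor, disc up at crop (349,199). The drawer is open, and the padlock (254,193), tumbler (455,217) and fob (364,254) are where they started. One last numeric check, then I hand it in.

Call:
arm_command(series=[[0, 0, 0, 0, 0, 0, 75], [0, 0, 0, 0, 0, 0, 75], [0, 0, 0, 0, 0, 0, 75]])

```text
t: 21.15
tcp_pos: [0.502, -0.0667, 0.2224]
orientation: [0.019, 1.0, 0.0, -0.0]
force: [-0.5, -0.9, 0.3]
grip_width: 0.882
```

```bash
python3 - <<'E'
from h import *
p=camera_params("top");f=lambda x,y:((x+.5)/6-.5+290,(y+.5)/6-.5+140)
d=onz(p,f(349,199),.121);m=(onz(p,f(349,156),.135)+onz(p,f(349,253),.135))/2
print("disc",d,"row mid between dividers",m,"handle R end",onz(p,f(473,471),.112), observe()["force"],observe()["qd"])
job_done()
E
```

```text
disc [ 0.65111766 -0.14696598  0.121     ] row mid between dividers [ 0.64626176 -0.14591771  0.135     ] handle R end [ 0.52128712 -0.20468988  0.112     ] [-0.50524661 -0.94400594  0.29962593] [ 0.00030091 -0.00518775  0.00247257 -0.00096966  0.00158238  0.00040944]
the job is handed in; nothing more can be done
```

I pulled the top drawer to its stop, took the middle-sized block from the cradle by its long faces and set it on the bench. I then regrasped it by its ends, lowered it into the coral row until it touched the floor (about 5 N), released it and backed away. The job was handed in at about 21 s; it gave no verdict.

**Last checks:**
- **Placement:** the final pictures show the block flat, disc up and lengthwise in the coral row, with the drawer still fully open.
- **Surroundings:** the padlock, tumbler and fob are at their starting pixels.
- **Clear of contact:** the arm stands free, with forces below 1 N.

**Not clean:**
- **Row offset:** the final top view put the block 5 mm off the row's middle line, while the wrist view just before lowering put it within 1 mm. Either is inside the 12 mm limit.
- **Force spike:** the wrist force showed a brief 59 N while coming down on the handle. I never found the cause: it may have been contact between the gripper and the drawer or bar, and contact by the gripper's body would be over that 40 N limit. It had gone by the next reading, and pictures showed the bar properly between the fingers.

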